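# Snap a new tube lamp into the light box

### The job

Take the new tube lamp out of its card tray and press it level between the two spring clips in the open pine light box until both of its pointed ends have snapped home, then let go of it and shut the clear lid. The lamp is thin glass and the box stands on soft foam feet that give under the push: press slowly, feel for the snap, and never push harder than 20 newtons or squash the feet flat; leave the toys and the other things where they are.

Things in the scene. Friction and masses are not known exactly. Their poses are not given: they have to be found in the camera images.
- lamp: The new tube lamp: double-ended, lying loose in the card tray, about 90 g. Origin at its centre, y along its axis (both ends alike, so either way round is right). Opal glass tube 26 mm in diameter and 88 mm long; at each end a steel cap 20 mm in diameter and 10 mm long, then a steel cone 9 mm long that tapers to a 3 mm blunt point; 126 mm over the points.
- tray: Open card tray, fixed, 110 x 160 mm, rim 9 mm high, floor 3 mm thick. Origin under its centre, y along its long side. Two notched card ribs (5 mm thick, 36 mm either side of the middle, 24 mm high) carry the lamp along the tray's y, its axis 32 mm above the shelf top; between the ribs there is free room for fingers.
- light_box: Pine light box open at the top, 136 (x) x 210 (y) x 60 mm high, walls and bottom 8 mm. Origin: centre of its underside, 26 mm above the shelf top on four soft foam feet; x points to the lid hinge at the back, y along its length. Fixed sideways, but it sinks straight down under a push, several mm before the clips give and 18 mm at most, and comes back. Two rests inside carry the lamp's caps.
- seat (a point): Where the lamp's centre lies when it is home: on the middle of the light box, 38 mm above the underside of the box (22 mm below its rim, 64 mm above the shelf top while nothing presses); moves with the box. There the lamp's axis runs along the box's y and its caps lie on two rests 99 mm apart.
- clip_left (a joint): Spring clip at the box's +y end: upright steel leaf 22 mm wide, 60 mm from the middle, hinged at its foot; 0 = at rest, grows as it is spread outward (rad). At its top, 4 mm above seat height, a rolled bead 3.6 mm thick; below it a window takes the lamp's point. The lamp's cones spread it, 0.02 to 0.1; when the points pass the bead it springs back and draws the lamp home.
- clip_right (a joint): The same spring clip at the box's -y end. The resistance of the pair rises until the points pass the beads, about 6 mm above home relative to the (sunken) box, then drops at once. The push needed changes with friction, roughly 10 to 17 N. One end may go before the other.
- lid (a joint): Hinge of the clear lid, along the back top edge of the light box (box frame x = +68 mm, z = 60 mm): 0 = shut, flat on the rim; it starts open, leaning back at about its stop, 1.95 rad. The hinge is damped; once the lid is pushed forward past upright (1.57) it sinks shut by itself in a few seconds. It shuts only over a lamp that is home.
- lid_edge (a point): Middle of the lid's free edge. The lid is a clear plate 136 mm from hinge to this edge, 210 mm wide, 5 mm thick; pushing its back, from behind the box toward the robot side, swings it shut.
- duck: Bystander: tin wind-up duck, 75 mm tall, on the turntable display.
- helicopter: Bystander: grey plastic helicopter, 130 mm rotor, 67 mm tall, on the turntable display.
- owl: Bystander: white ceramic owl, 85 mm tall, on the turntable display.
- top: Bystander: hardwood spinning top in a cup stand, 71 mm tall, on the turntable display.
- brick_a: Bystander: silicone brick 64 x 32 x 24 mm on the shelf top.
- brick_b: Bystander: silicone brick 32 x 32 x 24 mm on the shelf top.
- carton: Bystander: the lamp's empty carton, 40 x 150 x 40 mm, on the shelf top.
- screwdriver: Bystander: screwdriver 170 mm long on the shelf top.
Mind the look-alikes: they are no part of the job. Of the things that look like the lamp, the middle-sized one is meant.

How it is judged:
By the outcome, as a careful person would: the job done as asked, in the order asked, and still so for the second after the job is handed in, with the robot touching nothing.
It also fails if it takes over 72 s, if anything falls off the work surface, if the arm or the gripper's body presses on something with over 40 N, if the wrist force passes 120 N, or if a joint passes its speed limit or range.

### The arm

A 7-joint arm with a two-finger parallel gripper is mounted at the origin on the work surface. World frame = base frame: x ahead of the robot, y to its left, z up, the work surface at z = 0. Lengths are in m, angles in rad, forces in N, time in s.
With the tool pointing down it reaches from about 0.4 to 0.85 m from the base axis. Payload 10.4 kg.
Tool frame: the origin (TCP) lies at the very end of the fingers, on their centre line; the grasp point (between the pads) lies 19 mm behind it; z points along the fingers, y is the line along which they close (so a half turn about z gives the same grasp; the last joint's range is limited). The gripper opens to 87 mm and grips with 3 to 60 N. Pads are 19 mm wide; open, the fingers measure 117 mm over their backs; the gripper's body (75 mm by 190 mm) begins 51 mm behind the grasp point.
Start: joints at [1.225, 0.332, -0.065, 1.46, 0.022, 1.35, -0.088], TCP at [0.198, -0.593, 0.223] pointing down, gripper open.
Joint ranges: [-2.6, 2.6], [-0.5, 2.12], [-1.47, 1.34], [0.16, 2.42], [-1.27, 4.41], [0.06, 2.06], [-2.6, 2.6]. Speed limits (rad/s): [2.22, 2.22, 2.79, 2.79, 3.14, 3.14, 3.14].

### API

Orientations are given as a unit quaternion [x, y, z, w].
In Python, from bench import * gives the robot as it stands.
- The arm moves only by the tool step_arm, never from a script. Its arguments are lists of equal length, an entry for each row: "delta_pos": the shift along the world's x, y, z in units of 25 mm (1.0 is 25 mm), a list of three; "turn": the turn about the world's z in units of 0.12 rad (1.0 is 0.12 rad). In form: {"delta_pos": [[tx, ty, tz], ...], "turn": [turn, ...]}. A call has 1 to 12 rows; each row shifts and turns the commanded pose from where the row before left it; what a row does not reach is not made up. A row lasts 1/10 s, in which the tool goes at most 50 mm and 8.59 degrees, less where a joint would pass 70% of its speed; a pose out of reach is approached as far as the arm can. A call with a number of a shift or a turn outside -1 to 1 is refused whole. A call with a gripper value outside its range is refused whole. "grip" is the closure, from 0 (fully open) to 1 (shut), set as the call begins (left out, the last holds). The fingers move at their own pace and stop on an object; "newtons" is the grip in N (left out, the last holds). Time passes only in rows, so rows that do not move let the fingers close. It gives the time, the measured TCP pose, the force, the opening and the grip force at its end, in the units of the state.
- read_state(): the state, without advancing time (a new reading comes with each control period).
- camera(name): name is "side" or "top"; returns a dict with "image" (420x560x3 uint8, red, green, blue), "z_map" (420x560 float32, m along the optical axis (not along the pixel's ray), 0 where there is no reading), "mtx" (3x3 intrinsics, pixels), "view" (4x4, takes a point from world to camera coordinates). Camera axes: x right, y up, looking along -z (the intrinsics and any distortion apply to the point x, -y, -z); pixel columns grow to the right and rows downward; lengths in m; the calibration is good to about 2 mm. A picture is of the moment at which its call begins.
- close_job(): hands the job in; it is judged then, once.
The state is a dict: "time": time; "joint_positions": joint angles; "joint_vel": joint speeds; "joint_torque": joint torques, N m; "ee_pos": TCP position; "eef_rot": TCP orientation; "ft_force": force on the tool from outside, world axes, zero at the start; "torque": the same for the moment, N m; "width": finger opening in m; "grip_force": force on a finger pad.
Only numpy, scipy, OpenCV 4.12 (cv2) and the standard library are available. Lean on these libraries where they do the work, as an engineer would, in place of code of your own. Each camera call takes 0.05 s, during which the arm holds its last target. There are 200 camera calls.

## Working session

There is one attempt and no reset: what is moved stays moved. The work goes in short steps, Python scripts to look and compute and a tool call to move; the robot and the scene stay as the last step left them, time stands still between calls to the robot, and variables do not carry over. Pictures are saved under pics/ and viewed, at most 10 in all, crops included, and the job is handed in when it is done.

Besides the shell and the picture viewer there is one more tool, called as name(argument=value, ...), one argument or row to a line, values as JSON. step_arm: Moves the arm, as the interface text tells. Shifts and turns lie within -1 to 1; 1 stands for 25 mm of shift or 0.12 rad of turn. Its arguments: {"type":"object","properties":{"delta_pos":{"type":"array"},"turn":{"type":"array"},"grip":{"type":"number"},"newtons":{"type":"number"}},"required":["delta_pos","turn"]}

```bash
mkdir -p pics
cat > h.py <<'E'
from bench import *
import numpy as np, cv2
def snap(n):
    c=camera(n); np.savez(f'{n}.npz',**{k:c[k] for k in('image','z_map','mtx','view')}); return c
def load(n): return np.load(f'{n}.npz')
def pt(c,u,v,d=None,z=None):
    K=c['mtx'];V=np.linalg.inv(c['view'])
    r=np.array([(u-K[0,2])/K[0,0],-(v-K[1,2])/K[1,1],-1.])
    if z is not None:
        w=V[:3,:3]@r; d=(z-V[2,3])/w[2]
    elif d is None: d=float(c['z_map'][int(round(v)),int(round(u))])
    return V[:3,:3]@(r*d)+V[:3,3]
def save(img,name): cv2.imwrite('pics/'+name,img[:,:,::-1])
E
python3 - <<'E'
from h import *
for n in('top','side'):
    c=snap(n); save(c['image'],n+'1.png')
s=read_state(); print({k:np.round(v,3) for k,v in s.items()}); print(np.linalg.inv(c['view']).round(3), c['mtx'])
E
```

```text
{'time': np.float64(0.1), 'joint_positions': array([ 1.225,  0.333, -0.065,  1.461,  0.022,  1.35 , -0.088]), 'joint_vel': array([-0.   , -0.002,  0.001, -0.003, -0.001,  0.002, -0.   ]), 'joint_torque': array([ 2.0000e-03, -6.2455e+01,  2.5000e-02, -3.9072e+01, -6.1000e-02,
        3.7000e-02,  0.0000e+00]), 'ee_pos': array([ 0.198, -0.592,  0.222]), 'eef_rot': array([ 0.987,  0.161, -0.   , -0.001]), 'ft_force': array([0.567, 0.192, 0.388]), 'torque': array([-0.026, -0.029, -0.062]), 'grip_force': np.float64(0.0), 'width': np.float64(0.087)}
[[-0.762  0.426 -0.487 -0.226]
 [-0.647 -0.494  0.581  0.789]
 [ 0.007  0.758  0.652  1.013]
 [ 0.     0.     0.     1.   ]] [[454.88451913   0.         283.30997181]
 [  0.         454.88451913 203.44474477]
 [  0.           0.           1.        ]]
```

View pics/top1.png

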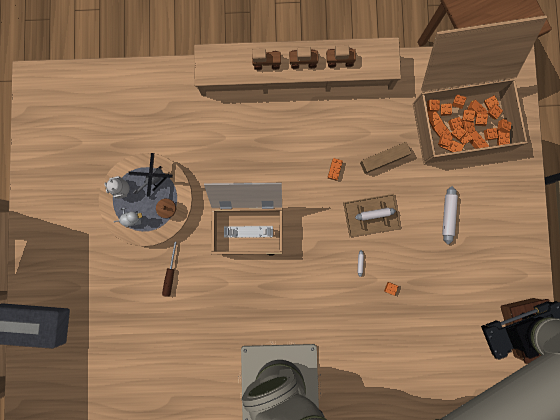

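View pics/side1.png

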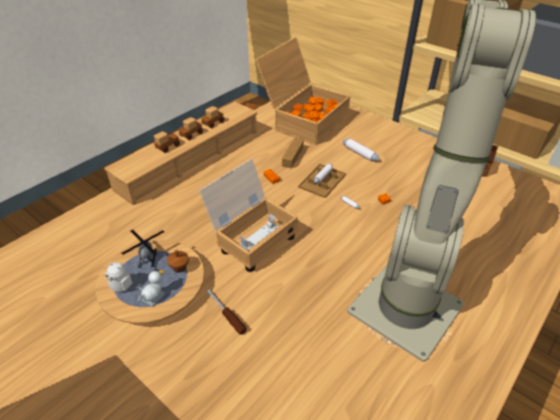

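In the top view, three things could be taken for the lamp: the tube in the tray (377,214), the large tube (451,215) and the small tube (361,263). The middle-sized one is in the tray, so I choose that. The light box is at (247,232) with its lid leaning back at (243,196). I'll check with a crop and measurements.

Run:
```python
from h import *
c=load('top'); im=c['image']
a=cv2.resize(im[185:245,335:410],None,fx=6,fy=6,interpolation=cv2.INTER_CUBIC)
b=cv2.resize(im[177:261,200:290],None,fx=4.285,fy=4.285,interpolation=cv2.INTER_CUBIC)[:360]
save(np.hstack([a,b]),'crop1.png'); print(a.shape,b.shape)
print('cam',np.linalg.inv(c['view']).round(3).tolist(),c['mtx'][0,0])
for u,v in[(377,214),(300,300),(361,263),(451,215),(350,232),(216,253),(281,252),(250,232),(250,246),(243,196),(280,186),(208,184)]: print(u,v,pt(c,u,v).round(4))
```

```text
(360, 450, 3) (360, 386, 3)
cam [[-0.028, 0.996, -0.082, 0.39], [-0.999, -0.03, -0.015, -0.036], [-0.017, 0.082, 0.997, 1.405], [0.0, 0.0, 0.0, 1.0]] 447.5109560455123
377 214 [ 0.5031 -0.312   0.0445]
300 300 [ 0.2463 -0.071  -0.0011]
361 263 [ 0.3557 -0.2613  0.0192]
451 215 [ 0.494  -0.5383  0.0361]
350 232 [ 0.4528 -0.2343 -0.0006]
216 253 [0.3985 0.1737 0.0875]
281 252 [ 0.396  -0.0176  0.0878]
250 232 [0.4601 0.0764 0.0356]
250 246 [0.4173 0.0775 0.0337]
243 196 [0.5564 0.0843 0.1518]
280 186 [ 0.5737 -0.0215  0.2036]
208 184 [0.584  0.1725 0.2114]
```

View pics/crop1.png

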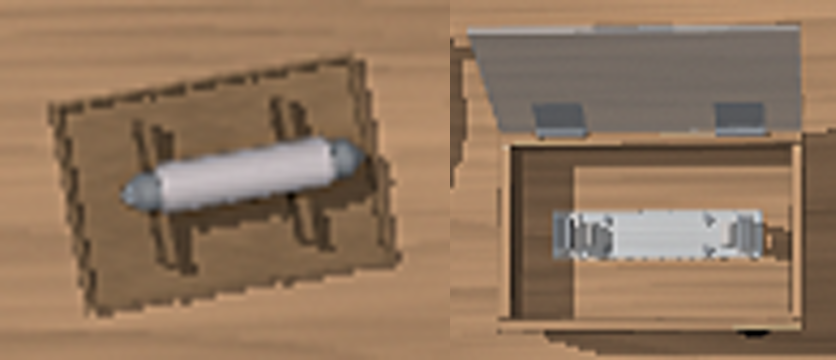

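The crop confirms that the tray tube has opal glass, steel caps and cones. Its points are at about (355.3,217.3) and (395.8,211.3) in the full image. The box rim runs from (212,254) to (282,254). I'll refine both with the depth clouds.

```bash
cat >> h.py <<'E'
def cloud(c):
    K=c['mtx'];V=np.linalg.inv(c['view']);d=c['z_map'];v,u=np.indices(d.shape)
    P=np.stack([(u-K[0,2])/K[0,0]*d,-(v-K[1,2])/K[1,1]*d,-d],-1)@V[:3,:3].T+V[:3,3]
    P[d<=0]=np.nan; return P
E
python3 - <<'E'
from h import *
def rect(Q):
    (c,s,a)=cv2.minAreaRect((Q[:,:2]*1000).astype(np.float32)); return np.round(c,1),np.round(s,1),round(a,2),len(Q)
for n in('top','side'):
    c=load(n);P=cloud(c).reshape(-1,3);P=P[~np.isnan(P[:,0])]
    x,y,z=P.T
    L=P[(abs(x-.503)<.06)&(abs(y+.312)<.08)&(z>.03)&(z<.06)]
    print(n,'lamp',rect(L),'mean',L.mean(0).round(4),'zmax',np.percentile(L[:,2],95).round(4))
    T=P[(abs(x-.503)<.045)&(abs(y+.312)<.1)&(z>.034)];q=T[:,:2]-T[:,:2].mean(0);w=np.linalg.svd(q,full_matrices=0)[2][0];print(' axis yaw from y',np.degrees(np.arctan2(-w[0]/w[1],1)).round(2))
    t=q@w; print(' extent',t.min().round(4),t.max().round(4), (T[:,:2].mean(0)+w*(t.min()+t.max())/2).round(4))
    B=P[(abs(x-.46)<.09)&(abs(y-.077)<.125)&(z>.082)&(z<.09)]
    print(' rim',rect(B))
    D=P[(x>.52)&(x<.65)&(abs(y-.077)<.125)&(z>.1)&(z<.26)]
    print(' lid',D.min(0).round(3),D.max(0).round(3), rect(D[D[:,2]>np.percentile(D[:,2],85)]))
    S=P[(abs(x-.46)<.06)&(abs(y-.077)<.09)&(z>.05)&(z<.08)]
    print(' clips',len(S));
    for sg in(1,-1):
        s=S[(S[:,1]-.077)*sg>0.03]; print(s.mean(0).round(4) if len(s) else None, np.percentile(s[:,1]*1000,[5,50,95]).round(1), np.percentile(s[:,0]*1000,[5,50,95]).round(1),s[:,2].max())
c=load('top')
for p in[(355.3,217.3),(395.8,211.3)]: print('tip',pt(c,*p,z=.032).round(4))
f=lambda a,b:((a-450)/4.285+200,b/4.285+177)
for p in[(500,330),(801,330),(801,140),(500,143)]: print('rim',pt(c,*f(*p),z=.086).round(4))
for p in[(553,212),(553,259),(763,210),(763,257)]: print('plate',pt(c,*f(*p),z=.064).round(4))
E
```

```text
top lamp (array([ 504.9, -308.7]), array([ 25.6, 124.9]), 8.3, 303) mean [ 0.5041 -0.3068  0.0416] zmax 0.0481
 axis yaw from y 7.89
 extent -0.0628 0.0585 [ 0.5045 -0.3092]
 rim (array([465.3,  82.6]), array([210.1, 138.6]), 88.37, 539)
 lid [ 0.532 -0.025  0.1  ] [0.588 0.186 0.218] (array([581.7,  79.8]), array([208.7,  11.4]), 88.01, 259)
 clips 86
[0.4636 0.1418 0.064 ] [129.2 142.7 151.2] [454.4 463.7 472.5] 0.07446760147433684
[0.4644 0.0221 0.0662] [12.3 21.2 35.4] [450.7 462.5 483.7] 0.07516171249036185
side lamp (array([ 506.3, -303.2]), array([ 25.9, 117.1]), 8.12, 148) mean [ 0.5029 -0.2995  0.0398] zmax 0.0459
 axis yaw from y 7.9
 extent -0.062 0.0551 [ 0.504  -0.3036]
 rim (array([468.6,  83.8]), array([214.5, 147.2]), 88.78, 556)
 lid [ 0.531 -0.026  0.1  ] [0.592 0.189 0.215] (array([583.3,  81.4]), array([212.8,  17.1]), 89.14, 344)
 clips 179
[0.4423 0.1454 0.0622] [129.9 144.5 162.6] [400.1 458.3 475.7] 0.07986943910280087
[0.4598 0.0079 0.0636] [-12.8  16.8  35.3] [424.2 460.5 494.3] 0.07941813004517528
tip [ 0.4959 -0.2478  0.032 ]
tip [ 0.5107 -0.3724  0.032 ]
rim [0.3959 0.1868 0.086 ]
rim [ 0.3901 -0.02    0.086 ]
rim [ 0.5208 -0.0238  0.086 ]
rim [0.525  0.1847 0.086 ]
plate [0.4775 0.1519 0.064 ]
plate [0.4445 0.1525 0.064 ]
plate [0.4746 0.0044 0.064 ]
plate [0.4417 0.0053 0.064 ]
```

Run:
```python
from h import *
from scipy.spatial.transform import Rotation as R
s=read_state();M=R.from_quat(s['eef_rot'])
for n in('top','side'):
    P=cloud(load(n)).reshape(-1,3);P=P[~np.isnan(P[:,0])]
    q=M.inv().apply(P-s['ee_pos']); q=q[(abs(q[:,0])<.15)&(abs(q[:,1])<.15)&(q[:,2]>-.25)&(q[:,2]<.01)]
    for lo in np.arange(-.25,.01,.02):
        k=q[(q[:,2]>=lo)&(q[:,2]<lo+.02)]
        if len(k)>3: print(n,round(lo*1000),len(k),'x',(k[:,0].min()*1e3).round(),(k[:,0].max()*1e3).round(),'y',(k[:,1].min()*1e3).round(),(k[:,1].max()*1e3).round())
im=load('top')['image']; save(cv2.resize(im[280:380,460:560],None,fx=5,fy=5,interpolation=cv2.INTER_CUBIC),'grip.png')
```

```text
top -250 166 x -13.0 40.0 y -42.0 15.0
top -230 238 x -22.0 42.0 y -44.0 22.0
top -210 129 x -26.0 41.0 y -45.0 25.0
top -190 341 x -39.0 36.0 y -52.0 11.0
top -170 243 x -39.0 36.0 y -52.0 11.0
top -150 84 x -24.0 21.0 y -52.0 -41.0
top -130 866 x -39.0 36.0 y -97.0 91.0
top -110 352 x -40.0 37.0 y -97.0 92.0
top -90 215 x -36.0 37.0 y -89.0 85.0
top -70 7 x -7.0 25.0 y -87.0 57.0
top -50 13 x 3.0 10.0 y 42.0 57.0
top -30 7 x -1.0 5.0 y 42.0 44.0
top -10 7 x -5.0 8.0 y 41.0 49.0
```

View pics/grip.png

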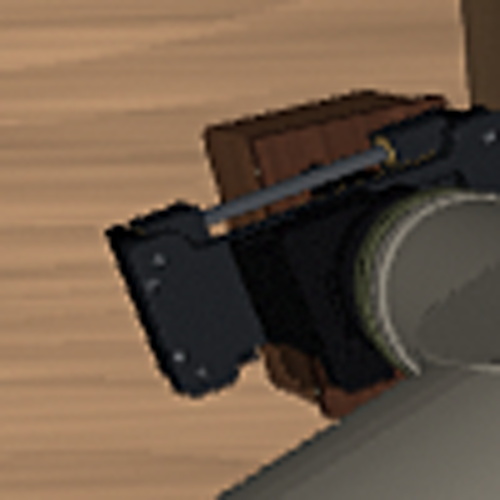

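The body is about ±95 mm long on the closing axis, about 70 mm behind the tips, and chamfered below. It will come close to the leaning lid, so I'll grip shallow with the tips only about 6 mm below the lamp's axis. Now I move above the lamp.

step_arm(
  delta_pos=[
    [1, 1, 0],
    [1, 1, 0],
    [1, 1, 0],
    [1, 1, 0],
    [1, 1, -0.4],
    [1, 1, -0.4],
    [1, 1, -0.4],
    [1, 1, -0.4],
    [1, 1, -0.4],
    [1, 1, -0.4],
    [1, 0.7, -0.4],
    [1, 0.6, -0.4],
  ],
  turn=[1, 1, 1, 1, 1, 1, 1, 1, 1, 1, 1, 0.5],
  grip=0,
)

```text
time: 1.3
ee_pos: [0.4991, -0.3089, 0.142]
eef_rot: [0.657, 0.754, 0.0, -0.0]
ft_force: [0.8, -1.6, 0.5]
width: 0.0872
grip_force: 0.0
```

step_arm(
  delta_pos=[
    [0.25, 0, 0],
    [0, 0, 0],
    [0, 0, 0],
  ],
  turn=[0, 0, 0],
)

```text
time: 1.6
ee_pos: [0.5037, -0.3112, 0.1426]
eef_rot: [0.66, 0.752, -0.0, -0.0]
ft_force: [-1.0, -1.1, 0.1]
width: 0.0869
grip_force: 0.0
```

```bash
cat >> h.py <<'E'
from scipy.spatial.transform import Rotation as R
def st():
    s=read_state();M=R.from_quat(s['eef_rot']);y=M.as_matrix()[:,1];a=np.degrees(np.arctan2(y[1],y[0]))
    print('t',round(float(s['time']),2),'p',s['ee_pos'].round(4),'close',round((a+90)%180-90,2),'F',s['ft_force'].round(2),'w',round(float(s['width']),4),'g',round(float(s['grip_force']),1)); return s,M
E
python3 - <<'E'
from h import *
s,M=st()
for n in('side','top'):
    c=snap(n);P=cloud(c).reshape(-1,3);P=P[~np.isnan(P[:,0])]
    q=M.inv().apply(P-s['ee_pos']); q=q[(abs(q[:,0])<.05)&(abs(q[:,1])<.15)&(q[:,2]>-.15)&(q[:,2]<.01)]
    for lo in np.arange(-.14,-.0,.01):
        k=q[(q[:,2]>=lo)&(q[:,2]<lo+.01)]
        if len(k)>3: print(n,round(lo*1000),len(k),'x',(k[:,0].min()*1e3).round(),(k[:,0].max()*1e3).round(),'y',(k[:,1].min()*1e3).round(),(k[:,1].max()*1e3).round())
im=load('side')['image'];save(cv2.resize(im[90:240,200:400],None,fx=4,fy=4,interpolation=cv2.INTER_CUBIC),'s2.png')
P=cloud(load('top')).reshape(-1,3);x,y,z=P.T
D=P[(x>.535)&(x<.6)&(abs(y-.082)<.09)&(z>.1)&(z<.26)]
f=np.polyfit(D[:,2],D[:,0],1);print('lid x at rim(.086)',np.polyval(f,.086),'slope',f[0],'at .213',np.polyval(f,.213))
E
```

```text
t 1.6 p [ 0.5037 -0.3112  0.1426] close 7.45 F [-0.98 -1.07  0.09] w 0.0869 g 0.0
side -140 75 x -22.0 32.0 y -52.0 18.0
side -130 69 x -23.0 30.0 y -51.0 18.0
side -120 336 x -38.0 42.0 y -95.0 94.0
side -110 187 x -41.0 42.0 y -97.0 97.0
side -100 143 x -34.0 41.0 y -94.0 96.0
side -90 146 x -31.0 42.0 y -88.0 86.0
side -80 69 x -33.0 41.0 y -89.0 85.0
side -70 11 x -10.0 32.0 y -82.0 87.0
side -60 17 x -6.0 16.0 y -59.0 60.0
side -50 32 x -7.0 14.0 y -57.0 57.0
side -40 26 x -7.0 14.0 y -56.0 57.0
side -30 26 x -10.0 18.0 y -54.0 54.0
side -20 25 x -10.0 16.0 y -53.0 50.0
side -10 26 x -9.0 13.0 y -52.0 53.0
top -120 342 x -36.0 39.0 y -89.0 92.0
top -110 69 x -36.0 38.0 y -89.0 92.0
top -100 189 x -17.0 38.0 y -94.0 86.0
top -90 133 x 6.0 38.0 y -83.0 81.0
top -80 13 x -2.0 38.0 y -88.0 84.0
top -50 7 x -7.0 2.0 y 41.0 47.0
top -30 5 x -5.0 10.0 y -47.0 46.0
lid x at rim(.086) 0.5295404538314799 slope 0.40975665108532716 at .213 0.5815795485193164
```

View pics/s2.png

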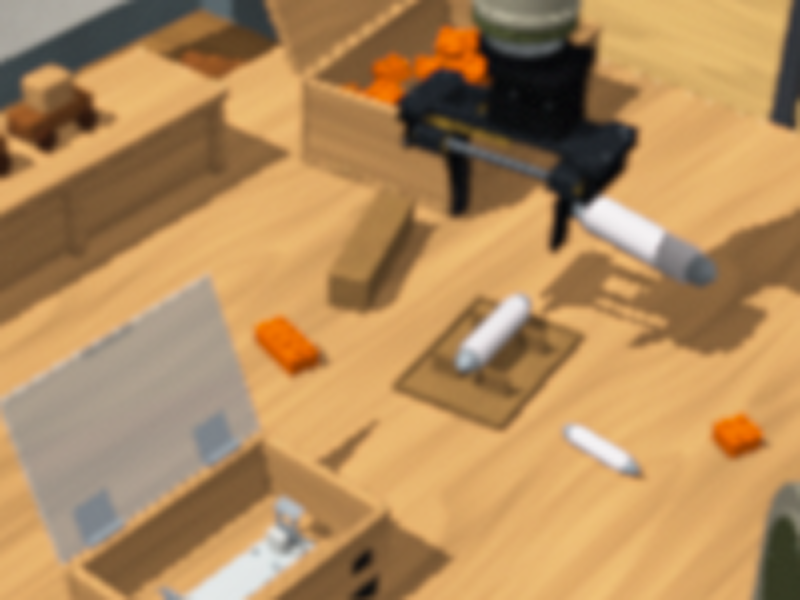

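The side crop shows the gripper squarely above the tray lamp, with the way down clear. I go down and grip.

step_arm(
  delta_pos=[
    [0, 0.06, -1],
    [0, 0, -1],
    [0, 0, -1],
    [0, 0, -0.8],
    [0, 0, -0.5],
    [0, 0, -0.34],
    [0, 0, 0],
    [0, 0, 0],
  ],
  turn=[0.05, 0, 0, 0, 0, 0, 0, 0],
)

```text
time: 2.5
ee_pos: [0.5049, -0.3091, 0.0274]
eef_rot: [0.657, 0.754, 0.0, 0.001]
ft_force: [-0.3, 0.6, -0.1]
width: 0.0868
grip_force: 0.0
```

step_arm(
  delta_pos=[
    [0, 0, 0],
    [0, 0, 0],
    [0, 0, 0],
    [0, 0, 0],
    [0, 0, 0],
    [0, 0, 0],
    [0, 0, 0],
    [0, 0, 0],
    [0, 0, 0],
    [0, 0, 0],
  ],
  turn=[0, 0, 0, 0, 0, 0, 0, 0, 0, 0],
  grip=1,
  newtons=20,
)

```text
time: 3.5
ee_pos: [0.5062, -0.3085, 0.0273]
eef_rot: [0.656, 0.754, 0.001, 0.001]
ft_force: [5.5, 0.2, 0.2]
width: 0.0253
grip_force: 20.0
```

step_arm(
  delta_pos=[
    [0, 0, 0.4],
    [0, 0, 1],
    [0, 0, 1],
    [0, 0, 1],
    [0, 0, 1],
    [0, 0, 1],
    [0, 0, 0.4],
    [0, 0, 0],
    [0, 0, 0],
  ],
  turn=[0, 0, 0, 0, 0, 0, 0, 0, 0],
)

```text
time: 4.4
ee_pos: [0.5038, -0.3086, 0.1704]
eef_rot: [0.657, 0.754, -0.0, -0.001]
ft_force: [0.2, -0.4, -0.4]
width: 0.0256
grip_force: 20.0
```

Run:
```python
from h import *
s,M=st()
for n in('top','side'):
    c=snap(n);P=cloud(c);P=P.reshape(-1,3);C=c['image'].reshape(-1,3)
    k=~np.isnan(P[:,0]);P,C=P[k],C[k]
    q=M.inv().apply(P-s['ee_pos'])
    m=(abs(q[:,0])<.07)&(abs(q[:,1])<.017)&(q[:,2]>-.03)&(q[:,2]<.02); L=q[m]*1000
    e=L[abs(L[:,0])>14]
    print(n,len(L),'x',L[:,0].min().round(1),L[:,0].max().round(1),'ymean',e[:,1].mean().round(2),'zmin(top of lamp)',np.percentile(e[:,2],5).round(1))
    for sg in(1,-1):
        a=e[(e[:,0]*sg>18)&(e[:,0]*sg<42)]; print('  end',sg,len(a),a.mean(0).round(1),np.percentile(a[:,2],[5,20]).round(1))
# box/background fits, top, several frames
import itertools
acc=[]
for i in range(3):
    c=camera('top');P=cloud(c).reshape(-1,3);x,y,z=P.T
    B=P[(x>.37)&(x<.56)&(y>-.05)&(y<.21)&(z>.078)&(z<.094)]
    fr=B[(B[:,0]<.405)&(abs(B[:,1]-.082)<.09)]; le=B[(B[:,1]>.17)&(abs(B[:,0]-.465)<.05)]; ri=B[(B[:,1]<-.005)&(abs(B[:,0]-.465)<.05)]; bk=B[(B[:,0]>.515)&(abs(B[:,1]-.082)<.09)]
    print('front',np.percentile(fr[:,0],[2,50,98]).round(4),'back',np.percentile(bk[:,0],[2,50,98]).round(4),'L',np.percentile(le[:,1],[2,50,98]).round(4),'R',np.percentile(ri[:,1],[2,50,98]).round(4),'slope',np.polyfit(fr[:,1],fr[:,0],1)[0].round(4),np.polyfit(le[:,0],le[:,1],1)[0].round(4),np.polyfit(ri[:,0],ri[:,1],1)[0].round(4),'z',np.median(B[:,2]).round(4))
im=c['image'];save(cv2.resize(im[200:262,205:290],None,fx=9,fy=9,interpolation=cv2.INTER_CUBIC),'box2.png')
```

```text
t 4.4 p [ 0.5038 -0.3086  0.1704] close 7.89 F [ 0.18 -0.38 -0.42] w 0.0256 g 20.0
top 153 x 4.4 62.0 ymean -2.58 zmin(top of lamp) -20.3
  end 1 83 [ 30.   -2.7 -15.4] [-21.5 -18.6]<stdin>:11: RuntimeWarning: Mean of empty slice.
  ret = um.true_divide(
Traceback (most recent call last):
IndexError: index -1 is out of bounds for axis 0 with size 0
```

```bash
cat > m.py <<'E'
from h import *
s,M=st()
for n in('top','side'):
    c=snap(n);P=cloud(c).reshape(-1,3);P=P[~np.isnan(P[:,0])]
    q=M.inv().apply(P-s['ee_pos'])*1000
    L=q[(abs(q[:,0])<75)&(abs(q[:,1])<17)&(q[:,2]>-30)&(q[:,2]<20)]
    if len(L)<5: continue
    print(n,len(L),'x',L[:,0].min().round(1),L[:,0].max().round(1))
    for sg in(1,-1):
        a=L[(L[:,0]*sg>16)&(L[:,0]*sg<42)]
        if len(a)>4: print('  end',sg,len(a),a.mean(0).round(1),'y',np.percentile(a[:,1],[2,98]).round(1),'z',np.percentile(a[:,2],[5,20]).round(1))
E
cat m.py > m2.py
cat >> m2.py <<'E'
for i in range(2):
    c=camera('top');P=cloud(c).reshape(-1,3);P=P[~np.isnan(P[:,0])];x,y,z=P.T
    B=P[(x>.37)&(x<.56)&(y>-.05)&(y<.21)&(z>.078)&(z<.094)]
    fr=B[(B[:,0]<.405)&(abs(B[:,1]-.082)<.09)]; le=B[(B[:,1]>.17)&(abs(B[:,0]-.465)<.05)]; ri=B[(B[:,1]<-.005)&(abs(B[:,0]-.465)<.05)]; bk=B[(B[:,0]>.515)&(abs(B[:,1]-.082)<.09)]
    p=lambda a:np.percentile(a,[2,50,98]).round(4)
    print('front',p(fr[:,0]),'back',p(bk[:,0]),'L',p(le[:,1]),'R',p(ri[:,1]),'slope',np.polyfit(fr[:,1],fr[:,0],1)[0].round(4),np.polyfit(le[:,0],le[:,1],1)[0].round(4),np.polyfit(ri[:,0],ri[:,1],1)[0].round(4),'z',np.median(B[:,2]).round(4))
im=c['image'];save(cv2.resize(im[200:262,205:290],None,fx=9,fy=9,interpolation=cv2.INTER_CUBIC),'box2.png')
E
python3 m2.py
```

```text
t 4.45 p [ 0.5037 -0.3085  0.1701] close 7.9 F [ 0.45  0.26 -1.  ] w 0.0253 g 20.0
top 153 x 5.3 62.6
  end 1 80 [ 29.7  -2.8 -15.7] y [-14.5   9.9] z [-20.8 -18.9]
side 155 x -48.8 62.0
  end 1 40 [ 27.5  -5.  -13.1] y [-13.8   7.6] z [-18.6 -17.2]
  end -1 8 [-27.9   0.3 -11. ] y [-14.1  13.1] z [-14.9 -14. ]
front [0.3937 0.3985 0.4035] back [0.5209 0.5276 0.5342] L [0.1786 0.1823 0.1884] R [-0.0223 -0.0189 -0.0153] slope 0.0247 -0.0372 -0.007 z 0.0866
front [0.3937 0.3986 0.4034] back [0.5209 0.5278 0.5351] L [0.1784 0.182  0.1886] R [-0.0222 -0.0187 -0.0153] slope 0.0251 -0.0397 -0.0063 z 0.0865
```

View pics/box2.png

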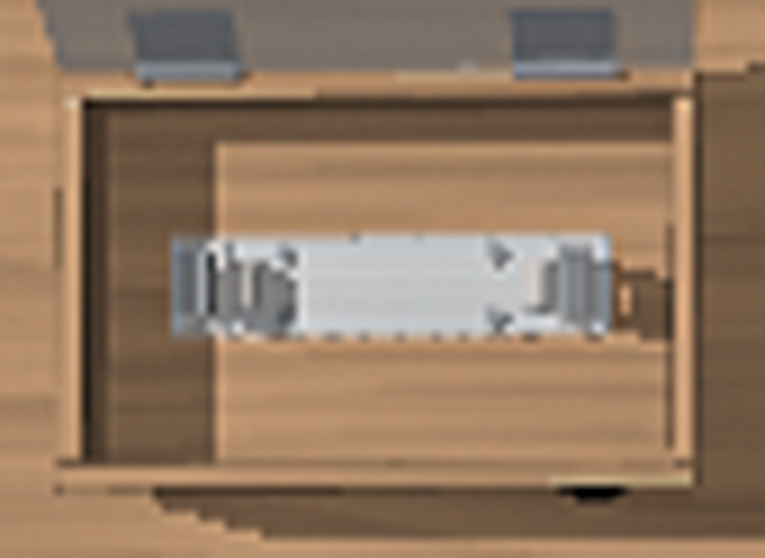

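Box crop: the rim spans about (65,75)–(690,485), with the clip plate centred at (392,288). The clip plate and the rim agree on the centre. Now I carry the lamp over the box.

step_arm(
  delta_pos=[
    [0, 0.5, 0],
    [-0.1, 1, 0],
    [-0.15, 1, 0],
    [-0.15, 1, 0],
    [-0.15, 1, 0],
    [-0.15, 1, 0],
    [-0.15, 1, 0],
    [-0.15, 1, 0],
    [-0.15, 1, 0],
    [-0.15, 1, 0],
    [-0.15, 1, 0],
    [-0.1, 1, 0],
  ],
  turn=[0, -0.16, -0.12, -0.12, -0.12, -0.12, -0.12, -0.12, -0.12, -0.12, -0.12, -0.12],
)

```text
time: 5.85
ee_pos: [0.465, -0.0194, 0.1715]
eef_rot: [0.716, 0.698, -0.0, 0.0]
ft_force: [0.4, -0.9, -1.2]
width: 0.0251
grip_force: 20.0
```

step_arm(
  delta_pos=[
    [0, 1, 0],
    [0, 1, 0],
    [0, 1, -0.4],
    [0, 0.8, -0.5],
    [0, 0.32, -0.5],
    [0, 0, 0],
    [0, 0, 0],
    [0, 0, 0],
  ],
  turn=[0, 0, 0, 0, 0, 0, 0, 0],
)

```text
time: 6.65
ee_pos: [0.466, 0.0812, 0.1372]
eef_rot: [0.716, 0.698, 0.0, 0.0]
ft_force: [-0.3, -1.3, -0.8]
width: 0.0254
grip_force: 20.0
```

```bash
python3 m2.py
python3 - <<'E'
from h import *
a=load('top')['image'];b=load('side')['image']
a=cv2.resize(a[190:265,205:290],(400,353),interpolation=cv2.INTER_CUBIC);b=cv2.resize(b[150:280,195:315],(400,433),interpolation=cv2.INTER_CUBIC)[:353]
save(np.hstack([a,b]),'over.png')
E
```

```text
t 6.65 p [0.466  0.0812 0.1372] close -1.49 F [-0.32 -1.33 -0.84] w 0.0254 g 20.0
top 56 x -62.1 -37.1
  end -1 7 [-39.6   1.9 -15.9] y [-5.7  8.1] z [-20.4 -16.6]
side 206 x -32.9 64.8
  end 1 69 [ 29.5  -4.8 -12.4] y [-13.    8.1] z [-18.5 -17.1]
  end -1 11 [-25.9 -10.1  -7.7] y [-13.   -5.2] z [-17.9 -11.7]Traceback (most recent call last):
  File "m2.py", line 17, in <module>
    print('front',p(fr[:,0]),'back',p(bk[:,0]),'L',p(le[:,1]),'R',p(ri[:,1]),'slope',np.polyfit(fr[:,1],fr[:,0],1)[0].round(4),np.polyfit(le[:,0],le[:,1],1)[0].round(4),np.polyfit(ri[:,0],ri[:,1],1)[0].round(4),'z',np.median(B[:,2]).round(4))
                                                   ~^^^^^^^^^
  File "m2.py", line 16, in <lambda>
    p=lambda a:np.percentile(a,[2,50,98]).round(4)
               ~~~~~~~~~~~~~^^^^^^^^^^^^^
    return _quantile_unchecked(
        a, q, axis, out, overwrite_input, method, keepdims, weights)
    return _ureduce(a,
                    func=_quantile_ureduce_func,
    ...<5 lines>...
                    overwrite_input=overwrite_input,
                    method=method)
    r = func(a, **kwargs)
    result = _quantile(arr,
                       quantiles=q,
    ...<2 lines>...
                       out=out,
                       weights=wgt)
    slices_having_nans = np.isnan(arr[-1, ...])
                                  ~~~^^^^^^^^^
IndexError: index -1 is out of bounds for axis 0 with size 0
```

View pics/over.png

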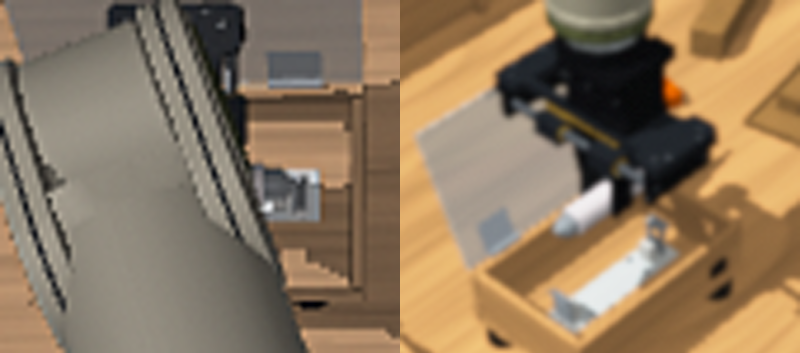

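Run:
```python
from h import *
s,M=st()
for n,sg in(('top',-1),('side',1)):
    c=load(n);P=cloud(c).reshape(-1,3);P=P[~np.isnan(P[:,0])]
    q=M.inv().apply(P-s['ee_pos'])*1000
    L=q[(q[:,0]*sg>15)&(q[:,0]*sg<75)&(abs(q[:,1])<22)&(q[:,2]>-30)&(q[:,2]<25)]
    for lo in range(15,70,6):
        k=L[(L[:,0]*sg>=lo)&(L[:,0]*sg<lo+6)]
        if len(k)>1: print(n,lo,len(k),'y',k[:,1].min().round(1),k[:,1].mean().round(1),k[:,1].max().round(1),'z',k[:,2].min().round(1))
    # clip / box features in tool coords
    D=q[(abs(abs(q[:,0])-60)<14)&(abs(q[:,1])<30)&(q[:,2]>50)&(q[:,2]<100)]
    for e in(1,-1):
        k=D[(D[:,0]*e>0)&(P[0,0]<9)]
        k=k[k[:,2]<82]
        if len(k)>3: print(n,'clip',e,len(k),'x',np.percentile(k[:,0],[5,50,95]).round(1),'y',np.percentile(k[:,1],[2,50,98]).round(1),'z',k[:,2].min().round(1))
```

```text
t 6.8 p [0.4661 0.0813 0.1371] close -1.5 F [ 1.15  0.61 -1.06] w 0.0253 g 20.0
top 39 15 y -14.3 -1.6 8.3 z -23.6
top 45 15 y -11.6 -3.8 5.2 z -19.6
top 51 19 y -11.4 -2.3 5.6 z -17.7
top 57 6 y -5.6 -1.6 2.9 z -11.8
top clip -1 22 x [-64.9 -61.8 -58.6] y [-13.8  -4.8   7. ] z 59.3
side 15 11 y -11.5 -4.6 6.6 z -17.2
side 21 20 y -13.8 -5.2 7.0 z -20.0
side 27 12 y -12.6 -5.6 7.8 z -18.1
side 33 19 y -13.3 -4.8 8.2 z -22.9
side 39 17 y -11.8 -5.7 8.8 z -20.5
side 45 15 y -9.7 -3.2 5.9 z -17.0
side 51 19 y -12.5 -3.1 6.6 z -17.1
side 57 12 y -9.9 -0.9 8.2 z -14.9
side clip 1 26 x [55.8 63.9 70.7] y [-12.6  -5.5   9. ] z 61.9
side clip -1 38 x [-65.7 -59.2 -53. ] y [-11.6   0.1  10.3] z 62.6
```

step_arm(
  delta_pos=[
    [-0.03, 0.01, -0.5],
    [0, 0, -0.5],
    [0, 0, -0.5],
    [0, 0, -0.4],
    [0, 0, -0.25],
    [0, 0, -0.1],
    [0, 0, 0],
    [0, 0, 0],
  ],
  turn=[0, 0, 0, 0, 0, 0, 0, 0],
  newtons=25,
)

```text
time: 7.6
ee_pos: [0.4653, 0.0821, 0.0807]
eef_rot: [0.716, 0.698, 0.0, 0.0]
ft_force: [0.8, 0.9, -0.1]
width: 0.025
grip_force: 25.0
```

step_arm(
  delta_pos=[
    [0, 0, -0.04],
    [0, 0, -0.04],
    [0, 0, -0.04],
    [0, 0, -0.04],
    [0, 0, 0],
  ],
  turn=[0, 0, 0, 0, 0],
)

```text
time: 8.1
ee_pos: [0.465, 0.082, 0.0762]
eef_rot: [0.716, 0.698, -0.0, -0.0]
ft_force: [0.1, 0.2, -0.1]
width: 0.0253
grip_force: 25.0
```

step_arm(
  delta_pos=[
    [0, 0, -0.04],
    [0, 0, -0.04],
    [0, 0, -0.04],
    [0, 0, -0.04],
    [0, 0, 0],
  ],
  turn=[0, 0, 0, 0, 0],
)

```text
time: 8.6
ee_pos: [0.465, 0.082, 0.0722]
eef_rot: [0.716, 0.698, -0.0, -0.0]
ft_force: [0.1, 0.5, -0.5]
width: 0.0252
grip_force: 25.0
```

step_arm(
  delta_pos=[
    [0, 0, -0.04],
    [0, 0, -0.04],
    [0, 0, -0.04],
    [0, 0, 0],
  ],
  turn=[0, 0, 0, 0],
)

```text
time: 9.0
ee_pos: [0.465, 0.0821, 0.0692]
eef_rot: [0.716, 0.698, 0.0, -0.0]
ft_force: [0.2, 1.0, -0.6]
width: 0.0253
grip_force: 25.0
```

step_arm(
  delta_pos=[
    [0, 0, -0.04],
    [0, 0, -0.04],
    [0, 0, 0],
  ],
  turn=[0, 0, 0],
)

```text
time: 9.3
ee_pos: [0.4652, 0.0821, 0.0673]
eef_rot: [0.716, 0.698, 0.0, 0.0]
ft_force: [0.4, 0.4, 1.2]
width: 0.0249
grip_force: 25.0
```

step_arm(
  delta_pos=[
    [0, 0, -0.04],
    [0, 0, -0.04],
    [0, 0, 0],
  ],
  turn=[0, 0, 0],
)

```text
time: 9.6
ee_pos: [0.4652, 0.0821, 0.0654]
eef_rot: [0.716, 0.698, 0.0, 0.0]
ft_force: [0.7, -0.1, 3.5]
width: 0.0253
grip_force: 25.0
```

step_arm(
  delta_pos=[
    [0, 0, -0.04],
    [0, 0, -0.04],
    [0, 0, 0],
  ],
  turn=[0, 0, 0],
)

```text
time: 9.9
ee_pos: [0.4652, 0.0821, 0.0634]
eef_rot: [0.716, 0.698, 0.0, 0.0]
ft_force: [-0.0, 0.4, 5.2]
width: 0.0254
grip_force: 25.0
```

step_arm(
  delta_pos=[
    [0, 0, -0.04],
    [0, 0, -0.04],
    [0, 0, 0],
  ],
  turn=[0, 0, 0],
)

```text
time: 10.2
ee_pos: [0.4653, 0.082, 0.0615]
eef_rot: [0.716, 0.698, 0.0, 0.0]
ft_force: [-0.1, 0.7, 6.4]
width: 0.0251
grip_force: 25.0
```

step_arm(
  delta_pos=[
    [0, 0, -0.04],
    [0, 0, -0.04],
    [0, 0, 0],
  ],
  turn=[0, 0, 0],
)

```text
time: 10.5
ee_pos: [0.4655, 0.0821, 0.0597]
eef_rot: [0.716, 0.698, 0.0, 0.0]
ft_force: [-0.2, -0.1, 8.6]
width: 0.025
grip_force: 25.0
```

step_arm(
  delta_pos=[
    [0, 0, -0.04],
    [0, 0, -0.04],
    [0, 0, 0],
  ],
  turn=[0, 0, 0],
)

```text
time: 10.8
ee_pos: [0.4657, 0.0822, 0.0579]
eef_rot: [0.716, 0.698, 0.001, 0.0]
ft_force: [-0.4, -0.0, 8.9]
width: 0.025
grip_force: 25.0
```

step_arm(
  delta_pos=[
    [0, 0, -0.04],
    [0, 0, -0.02],
    [0, 0, 0],
  ],
  turn=[0, 0, 0],
)

```text
time: 11.1
ee_pos: [0.4658, 0.0822, 0.0565]
eef_rot: [0.716, 0.698, 0.001, 0.001]
ft_force: [-1.0, -1.3, 11.1]
width: 0.0251
grip_force: 25.0
```

Run:
```python
from h import *
s,M=st()
c=snap('side');b=c['image'];P=cloud(c).reshape(-1,3);P=P[~np.isnan(P[:,0])];q=M.inv().apply(P-s['ee_pos'])*1000
L=q[(q[:,0]>16)&(q[:,0]<42)&(abs(q[:,1])<14)&(q[:,2]>-30)&(q[:,2]<20)];print(len(L),L.mean(0).round(1),np.percentile(L[:,2],[5,20]).round(1))
save(cv2.resize(b[150:270,190:320],(780,590),interpolation=cv2.INTER_CUBIC)[:,:],'press.png')
```

```text
t 11.1 p [0.4658 0.0822 0.0565] close -1.44 F [-1.04 -1.32 11.07] w 0.0251 g 25.0
65 [ 29.6  -4.7 -12. ] [-19.2 -17.1]
```

View pics/press.png

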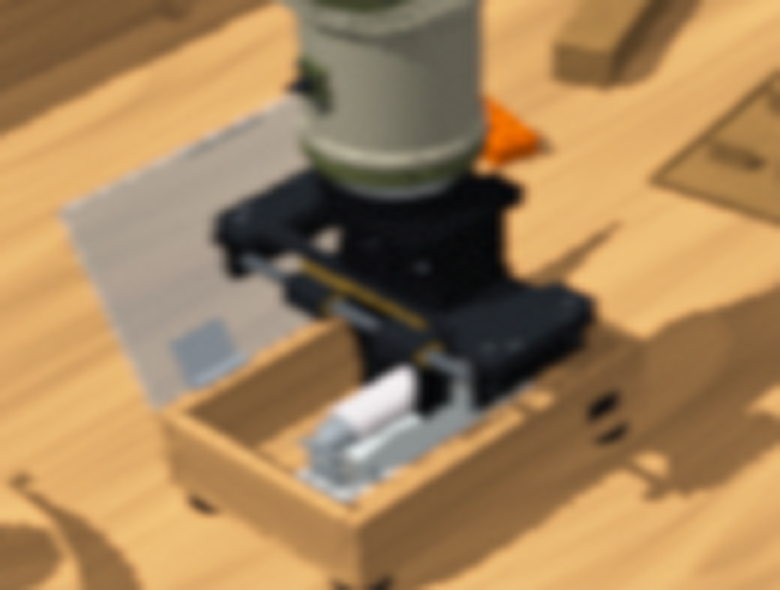

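The picture shows the lamp's near cone in the clip at (335,440), level and not slipped, with the body just clear of the lid. I carry on in small steps.

step_arm(
  delta_pos=[
    [-0.02, 0, -0.04],
    [0, 0, -0.02],
    [0, 0, 0],
  ],
  turn=[0, 0, 0],
)

```text
time: 11.45
ee_pos: [0.4656, 0.0822, 0.0552]
eef_rot: [0.716, 0.698, 0.001, 0.001]
ft_force: [-0.9, 0.5, 11.2]
width: 0.0253
grip_force: 25.0
```

step_arm(
  delta_pos=[
    [0, 0, -0.04],
    [0, 0, -0.02],
    [0, 0, 0],
  ],
  turn=[0, 0, 0],
)

```text
time: 11.75
ee_pos: [0.4655, 0.0823, 0.0537]
eef_rot: [0.716, 0.698, 0.001, 0.001]
ft_force: [-1.5, -0.7, 13.4]
width: 0.0253
grip_force: 25.0
```

step_arm(
  delta_pos=[
    [0, 0, -0.04],
    [0, 0, 0],
  ],
  turn=[0, 0],
)

```text
time: 11.95
ee_pos: [0.4655, 0.0823, 0.0528]
eef_rot: [0.716, 0.698, 0.001, 0.001]
ft_force: [-1.3, -0.3, 14.9]
width: 0.025
grip_force: 25.0
```

step_arm(
  delta_pos=[
    [0, 0, -0.03],
    [0, 0, 0],
  ],
  turn=[0, 0],
)

```text
time: 12.15
ee_pos: [0.4655, 0.0823, 0.0521]
eef_rot: [0.716, 0.698, 0.001, 0.001]
ft_force: [-2.0, 0.4, 15.0]
width: 0.025
grip_force: 25.0
```

step_arm(
  delta_pos=[
    [0, 0, -0.03],
    [0, 0, 0],
  ],
  turn=[0, 0],
)

```text
time: 12.35
ee_pos: [0.4655, 0.0823, 0.0514]
eef_rot: [0.716, 0.698, 0.001, 0.001]
ft_force: [-2.6, -0.1, 15.6]
width: 0.0255
grip_force: 25.0
```

Run:
```python
from h import *
s,M=st()
c0=np.load('side.npz')
zs=[]
def rim(c):
    P=cloud(c).reshape(-1,3);P=P[~np.isnan(P[:,0])];x,y,z=P.T
    k=(abs(y-.186)<.003)&(x>.42)&(x<.51); 
    fr=P[(x>.392)&(x<.400)&(y>.12)&(y<.17)&(z>.05)]
    lid=P[(x>.53)&(x<.62)&(y>.12)&(y<.18)&(z>.11)&(z<.25)]
    f=np.polyfit(lid[:,2],lid[:,0],1)
    le=P[(y>.178)&(y<.186)&(x>.42)&(x<.5)&(z>.05)]
    return np.percentile(fr[:,2],[50,90]).round(4),np.percentile(le[:,2],[50,90]).round(4),f.round(4),'lid x@.2',np.polyval(f,.2).round(4)
print(rim(c0)); c=snap('side'); print(rim(c))
s,M=st()
```

```text
t 12.35 p [0.4655 0.0823 0.0514] close -1.43 F [-2.58 -0.13 15.62] w 0.0255 g 25.0
(array([0.068 , 0.0783]), array([0.0757, 0.0783]), array([0.4022, 0.5041]), 'lid x@.2', np.float64(0.5846))
(array([0.0647, 0.0744]), array([0.0716, 0.0739]), array([0.399 , 0.5063]), 'lid x@.2', np.float64(0.5861))
t 12.4 p [0.4655 0.0823 0.0514] close -1.44 F [-2.66 -0.59 15.48] w 0.0254 g 25.0
```

step_arm(
  delta_pos=[
    [-0.02, 0, -0.03],
    [0, 0, 0],
  ],
  turn=[0, 0],
)

```text
time: 12.6
ee_pos: [0.4631, 0.0823, 0.0497]
eef_rot: [0.716, 0.698, -0.001, -0.0]
ft_force: [-9.5, 0.9, 11.1]
width: 0.0254
grip_force: 25.0
```

step_arm(
  delta_pos=[
    [0, 0, -0.03],
    [0, 0, 0],
  ],
  turn=[0, 0],
)

```text
time: 12.8
ee_pos: [0.4631, 0.0823, 0.0489]
eef_rot: [0.716, 0.698, -0.001, -0.0]
ft_force: [-9.3, 0.4, 12.3]
width: 0.0257
grip_force: 25.0
```

The push dropped and the box sprang back, so the snap has happened. The sideways force is the risen lid leaning on the gripper body. I open the fingers a little and raise.

step_arm(
  delta_pos=[
    [0, 0, 0],
    [0, 0, 0.02],
    [0, 0, 0.04],
    [0, 0, 0.04],
  ],
  turn=[0, 0, 0, 0],
  grip=0.5,
)

```text
time: 13.2
ee_pos: [0.4623, 0.0822, 0.0509]
eef_rot: [0.716, 0.698, -0.001, -0.001]
ft_force: [-9.2, 2.0, 7.2]
width: 0.0421
grip_force: 0.0
```

step_arm(
  delta_pos=[
    [0, 0, 0.1],
    [0, 0, 0.2],
    [0, 0, 0.4],
    [0, 0, 0.8],
    [0, 0, 1],
    [0, 0, 1],
    [0, 0, 1],
    [0, 0, 0],
  ],
  turn=[0, 0, 0, 0, 0, 0, 0, 0],
)

```text
time: 14.0
ee_pos: [0.4658, 0.0823, 0.1672]
eef_rot: [0.716, 0.698, 0.002, 0.002]
ft_force: [-0.1, -0.4, -0.4]
width: 0.0435
grip_force: 0.0
```

Run:
```python
from h import *
s,M=st()
c=snap('side');P=cloud(c).reshape(-1,3);P=P[~np.isnan(P[:,0])]
x,y,z=P.T
L=P[(abs(x-.462)<.012)&(abs(y-.083)<.06)&(z>.06)&(z<.1)]
for lo in np.arange(.025,.15,.015):
    k=L[(L[:,1]>=lo)&(L[:,1]<lo+.015)]
    if len(k)>2: print(round(lo,3),len(k),k[:,2].max().round(4),np.percentile(k[:,2],80).round(4))
save(cv2.resize(c['image'][150:270,190:320],(780,590),interpolation=cv2.INTER_CUBIC),'home.png')
```

```text
t 14.0 p [0.4658 0.0823 0.1672] close -1.46 F [-0.13 -0.35 -0.39] w 0.0435 g 0.0
0.025 21 0.0764 0.0732
0.04 30 0.0786 0.0757
0.055 31 0.0779 0.0759
0.07 39 0.0813 0.0758
0.085 30 0.079 0.0762
0.1 35 0.0789 0.0753
0.115 40 0.0791 0.0761
0.13 29 0.0753 0.0726
```

View pics/home.png

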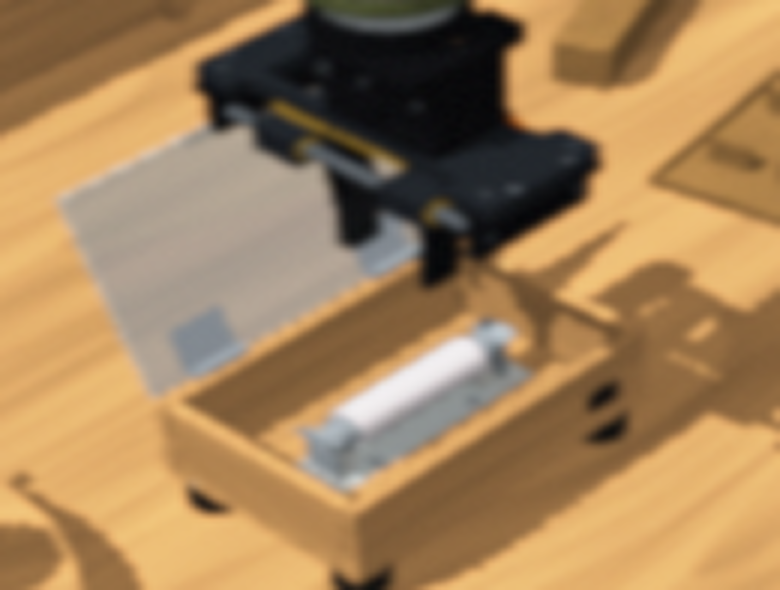

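The picture shows the lamp lying home and level in both clips, ends at (325,440) and (492,335). Its measured top of 0.076–0.079 m matches the expected 0.077 m. Next I go over and behind the lid.

step_arm(
  delta_pos=[
    [0, 0, 0.9],
    [0, 0, 1],
    [0, 0, 1],
    [0.4, 0, 0.7],
    [1, 0, 0],
    [1, 0, 0],
    [1, 0, 0],
    [1, 0, 0],
    [1, 0, 0],
    [1, 0, 0],
    [0.8, 0, 0],
    [0, 0, 0],
  ],
  turn=[0, 0, 0, 0, 0, 0, 0, 0, 0, 0, 0, 0],
  grip=1,
  newtons=5,
)

```text
time: 15.25
ee_pos: [0.6452, 0.0815, 0.2514]
eef_rot: [0.716, 0.698, -0.001, -0.001]
ft_force: [-0.6, 0.5, 0.5]
width: 0.0004
grip_force: 0.0
```

step_arm(
  delta_pos=[
    [0, 0, -0.8],
    [0, 0, -1],
    [0, 0, -1],
    [0, 0, -0.6],
    [0, 0, 0],
  ],
  turn=[0, 0, 0, 0, 0],
)

```text
time: 15.75
ee_pos: [0.6425, 0.0816, 0.1663]
eef_rot: [0.716, 0.698, -0.002, -0.001]
ft_force: [-0.0, -0.1, 0.2]
width: 0.0006
grip_force: 0.0
```

step_arm(
  delta_pos=[
    [-0.5, 0, 0],
    [-0.5, 0, 0],
    [-0.4, 0, 0],
    [-0.4, 0, 0],
    [-0.4, 0, 0],
    [-0.4, 0, 0],
    [-0.4, 0, 0],
  ],
  turn=[0, 0, 0, 0, 0, 0, 0],
)

```text
time: 16.45
ee_pos: [0.5683, 0.082, 0.169]
eef_rot: [0.716, 0.698, 0.0, 0.0]
ft_force: [0.2, -0.4, 0.2]
width: 0.0008
grip_force: 0.3
```

step_arm(
  delta_pos=[
    [-0.3, 0, 0],
    [-0.3, 0, 0],
    [-0.3, 0, 0],
    [-0.3, 0, 0],
    [-0.3, 0, 0],
    [-0.3, 0, 0],
    [-0.3, 0, 0],
    [0, 0, 0],
  ],
  turn=[0, 0, 0, 0, 0, 0, 0, 0],
)

```text
time: 17.25
ee_pos: [0.5157, 0.0821, 0.1689]
eef_rot: [0.716, 0.698, -0.0, 0.0]
ft_force: [0.5, -0.0, -0.2]
width: 0.0006
grip_force: 0.0
```

Run:
```python
from h import *
s,M=st()
c=snap('side');P=cloud(c).reshape(-1,3);P=P[~np.isnan(P[:,0])];x,y,z=P.T
D=P[(y>.12)&(y<.18)&(z>.11)&(z<.25)&(x>.38)&(x<.62)]
f=np.polyfit(D[:,2],D[:,0],1);print(len(D),f,D.max(0).round(3),D.min(0).round(3))
```

```text
t 17.25 p [0.5157 0.0821 0.1689] close -1.42 F [ 0.51 -0.02 -0.19] w 0.0006 g 0.0
270 [-0.36547797  0.56145713] [0.54  0.18  0.249] [0.432 0.12  0.11 ]
```

The lid is past upright and leaning forward. I back off and let it sink.

step_arm(
  delta_pos=[
    [1, 0, 0],
    [1, 0, 0],
    [1, 0, 0.5],
    [1, 0, 1],
    [0, 0, 1],
    [0, 0, 1],
    [0, 0, 0],
    [0, 0, 0],
    [0, 0, 0],
    [0, 0, 0],
    [0, 0, 0],
    [0, 0, 0],
  ],
  turn=[0, 0, 0, 0, 0, 0, 0, 0, 0, 0, 0, 0],
)

```text
time: 18.5
ee_pos: [0.6164, 0.082, 0.2559]
eef_rot: [0.716, 0.698, -0.0, -0.0]
ft_force: [0.4, 0.7, 0.6]
width: 0.0005
grip_force: 0.0
```

step_arm(
  delta_pos=[
    [0, 0, 0],
    [0, 0, 0],
    [0, 0, 0],
    [0, 0, 0],
    [0, 0, 0],
    [0, 0, 0],
    [0, 0, 0],
    [0, 0, 0],
    [0, 0, 0],
    [0, 0, 0],
    [0, 0, 0],
    [0, 0, 0],
  ],
  turn=[0, 0, 0, 0, 0, 0, 0, 0, 0, 0, 0, 0],
)

```text
time: 19.7
ee_pos: [0.6165, 0.082, 0.2563]
eef_rot: [0.716, 0.698, 0.0, 0.0]
ft_force: [0.3, 1.4, -0.2]
width: 0.0003
grip_force: 0.0
```

step_arm(
  delta_pos=[
    [0, 0, 0],
    [0, 0, 0],
    [0, 0, 0],
    [0, 0, 0],
    [0, 0, 0],
    [0, 0, 0],
    [0, 0, 0],
    [0, 0, 0],
    [0, 0, 0],
    [0, 0, 0],
    [0, 0, 0],
    [0, 0, 0],
  ],
  turn=[0, 0, 0, 0, 0, 0, 0, 0, 0, 0, 0, 0],
)

```text
time: 20.9
ee_pos: [0.6165, 0.082, 0.2563]
eef_rot: [0.716, 0.698, 0.0, 0.0]
ft_force: [0.9, -0.4, 0.0]
width: 0.0005
grip_force: 0.0
```

step_arm(
  delta_pos=[
    [0, 0, 0],
    [0, 0, 0],
    [0, 0, 0],
    [0, 0, 0],
    [0, 0, 0],
    [0, 0, 0],
    [0, 0, 0],
    [0, 0, 0],
    [0, 0, 0],
    [0, 0, 0],
    [0, 0, 0],
    [0, 0, 0],
  ],
  turn=[0, 0, 0, 0, 0, 0, 0, 0, 0, 0, 0, 0],
)

```text
time: 22.1
ee_pos: [0.6165, 0.082, 0.2563]
eef_rot: [0.716, 0.698, 0.0, 0.0]
ft_force: [-1.0, -0.3, 0.3]
width: 0.0006
grip_force: 0.0
```

Run:
```python
from h import *
s,M=st()
c=snap('side');P=cloud(c).reshape(-1,3);P=P[~np.isnan(P[:,0])];x,y,z=P.T
D=P[(abs(y-.083)<.09)&(abs(x-.465)<.055)&(z>.02)]
print(len(D),np.percentile(D[:,2],[5,50,95,99.5]).round(4)); A=np.c_[D[:,:2],np.ones(len(D))]; print(np.linalg.lstsq(A,D[:,2],rcond=None)[0].round(3))
save(cv2.resize(c['image'][100:310,90:370],(800,600),interpolation=cv2.INTER_CUBIC),'shut.png')
```

```text
t 22.1 p [0.6165 0.082  0.2563] close -1.44 F [-0.97 -0.3   0.32] w 0.0006 g 0.0
3729 [0.0885 0.6069 0.6715 0.6788]
[ 0.633 -2.695  0.307]
```

View pics/shut.png

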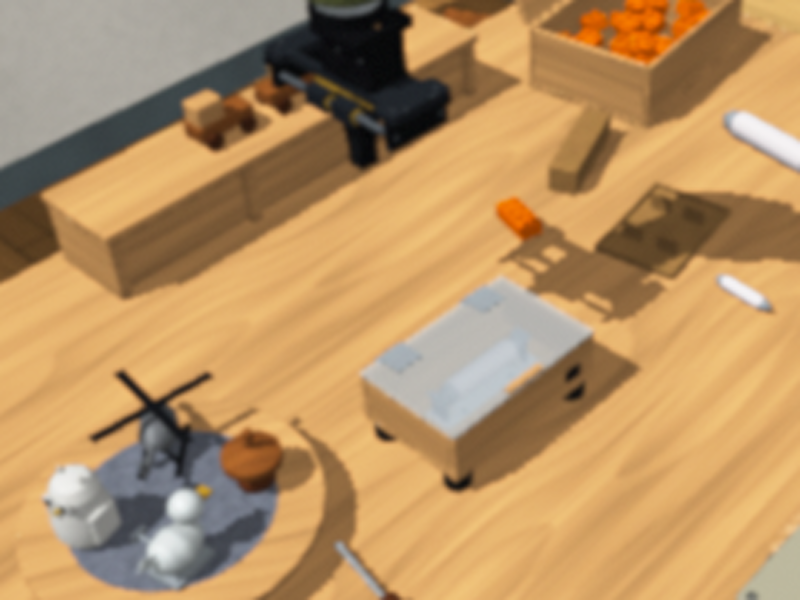

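The picture shows the lid flat on the rim at (480,355) over the lamp, and the toys and other things undisturbed. One plane check on the lid, then I hand in.

Run:
```python
from h import *
P=cloud(load('side')).reshape(-1,3);P=P[~np.isnan(P[:,0])];x,y,z=P.T
D=P[(abs(y-.083)<.09)&(abs(x-.465)<.055)&(z>.02)&(z<.2)]
A=np.c_[D[:,:2],np.ones(len(D))];f=np.linalg.lstsq(A,D[:,2],rcond=None)[0];print(len(D),np.median(D[:,2]),f.round(3))
if abs(f[0])<.04 and .085<np.median(D[:,2])<.097: print(close_job())
```

```text
1533 0.09064056296905831 [0.004 0.001 0.089]
the job is handed in; nothing more can be done
None
```

The lamp is snapped home level in both clips and let go, the clear lid is shut flat over it, and the job is handed in at about 22 s of the 72 s; the push peaked at about 16 N in the readings after each step, and the gripper body leaned on the open lid with about 10 N as the box sprang back.

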